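# Preset the counter drum and swing the magnifier over its window

## Robot

A 6-joint arm with a two-finger parallel gripper is mounted at the origin on the work surface. World frame = base frame: x ahead of the robot, y to its left, z up, the work surface at z = 0. Lengths are in m, angles in rad, forces in N, time in s.
With the tool pointing down it reaches from about 0.35 to 0.775 m from the base axis. Payload 5.5 kg.
Tool frame: the origin (TCP) lies between the finger pads; the fingertips stand 14 mm ahead of it and the grasp point (between the pads) lies 5 mm behind it; z points along the fingers, x is the direction in which the jaws open and shut, and the axes are right-handed (so a half turn about z gives the same grasp; the last joint's range is limited). The gripper opens to 85 mm and grips with 20 to 120 N. Pads are 22 mm wide; open, the fingers measure 114 mm over their backs; the gripper's body (76 mm by 85 mm) begins 54 mm behind the grasp point. The pads swing forward as they close: fully open they stand 13 mm farther back than shut.
Start: joints at [1.145, 0.313, 0.046, 1.304, 0, 1.431], TCP at [0.162, 0.552, 0.245] pointing down, gripper open.
Joint ranges: [-2.76, 2.76], [-0.86, 1.69], [-1.03, 1.26], [-2.2, 2.34], [-1.47, 1.5], [-3.14, 3.14]. Speed limits (rad/s): [2.57, 2.57, 3.14, 3.14, 3.14, 3.14].

## Interface

Orientations are given as a 3x3 rotation matrix whose columns are the frame's x, y, z axes.
In Python, from plant import move_ptp, move_l, move_joints, grip, dwell, inverse_kinematics, observe, read_camera, calibration, MotionError, close_job gives the robot as it stands. Calls block until the motion is done:
- move_ptp(position, orientation): joint-space move of the TCP to a pose.
- move_l(position, rot=None, velocity=0.15, threshold=None): straight line of the TCP; rot=None keeps the orientation; velocity is the mean speed in m/s. With threshold (N) it stops when the force on the tool has changed by that much, and returns True; else False.
- move_joints(angles): joint-space move.
- grip(opening, force=None): finger opening in m; force is the grip in N (None keeps the last); returns when the fingers have stopped.
- dwell(seconds).
- inverse_kinematics(position, orientation): joint angles nearest the present ones, or None.
- observe(): the state.
- read_camera(name): name is "scene" or "top" or "wrist"; returns the picture (384x512x3 uint8, red, green, blue); there is no depth.
- calibration(name): a dict with "fx", "fy", "cx", "cy" (pixels), "pose" (4x4, takes a point from camera to world coordinates). Camera axes: x right, y up, looking along -z (the intrinsics and any distortion apply to the point x, -y, -z); pixel columns grow to the right and rows downward; lengths in m; the calibration is good to about 2 mm. A picture is of the moment at which its call begins: read the wrist's pose just before it. calibration takes no time and is no camera call; for the wrist camera it gives the pose at the moment of the call.
A pose or a line that the arm cannot do raises MotionError and nothing moves.
- close_job(): hands the job in, once; it reports no verdict.
The state is a dict: "time": time; "qpos": joint angles; "qvel": joint speeds; "joint_efforts": joint torques, N m; "tcp_pos": TCP position; "orientation": TCP orientation; "ft_force": force on the tool from outside, world axes, zero at the start; "torque": the same for the moment, N m; "opening": finger opening in m.
Only numpy, scipy, OpenCV 4.12 (cv2) and the standard library are available. Lean on these libraries where they do the work, as an engineer would, in place of code of your own. Each camera call takes 0.05 s, during which the arm holds its last target.

## Task

Turn the counter unit's numeral drum by its ribbed thumbwheel until the 6 stands whole and centred in the little window, dragging it round with light strokes and never pressing the sprung wheel down to its stop. Then swing the stiff-jointed bench magnifier round so that its lens is centred over the window for the check reading, and leave both like that. Leave the loose things on the bench where they are.

Things in the scene. Friction and masses are not known exactly. Their poses are not given: they have to be found in the camera images.
- unit: Counter unit: grey box fixed to the bench with an aluminium top, 160 mm (x) by 170 mm (y), 116 mm high; origin at the centre of its underside. Its axes: z up, y along the drum's axle, x square to it, pointing away from the robot give or take the unit's yaw. Blue terminals on its far face reach 20 mm further.
- window (a point): Centre of the window in the unit's top plate, at the plate's height of 116 mm; axes as the unit. It is 28 mm (x) by 34 mm (y) with a black frame; under it lies the white drum with black numerals 0 to 9, each 18 mm tall, read from the robot's side (tops towards +x).
- wheel_crown (a point): Highest point, at mid-width, of the black ribbed rubber thumbwheel at rest, 130 mm above the bench; axes as the unit. The wheel shares the drum's axle, 75 mm from the window towards the unit's -y. Radius 60 mm, width 30 mm; it stands 14 mm proud of the top plate in a slot 92 mm (x) by 36 mm (y). The slot's edges are the top plate.
- drum (a joint): Angle of numeral drum and thumbwheel, rad. At 0 the 0 is centred in the window; each next numeral is 0.628 further, so 6 is at 3.77. Dragging the crown towards the unit's +x (away from the robot) raises it. Stops at -0.35 and 6.0. Drum stays where it is left; turning takes about 0.12 Nm (2 N at the rim).
- carrier (a joint): How far the sprung wheel with its drum is pressed down, m: it starts to sink under 3 N, then 1 N more per mm, to its stop at 0.009 (12 N), which must not be reached. The rim is turned by friction alone: press closed fingertips on the crown with about 5 to 9 N (less slips) and drag straight along the unit's x, up to 56 mm (about 0.9 rad) a stroke, with some slip; lift, go back, stroke again.
- lens (a point): Centre of the magnifier's round lens (black rim 92 mm across, 14 mm thick, clear middle) at the end of its level arm, 195 mm above the bench. It starts swung out to the +y side of the unit. The rim or the arm can be pushed sideways with closed fingers; nothing in its way is higher than 130 mm.
- lens_hinge (a point): The magnifier's upright hinge axis, at the arm's height of 195 mm: fixed post 20 mm thick on a round foot of 90 mm, beyond the unit's far +y corner; hub 28 mm across, its pin ends at 220 mm. Lens centre and window are both 159 mm from this axis (window to within 8 mm), so the lens swings right over the window. The arm is a flat bar 14 mm wide, 10 mm thick.
- lens_arm (a joint): Angle of the magnifier's arm, rad; positive turns anticlockwise seen from above and brings the lens from its start to the window. Its zero differs from one start to the next. It is stiff: about 3 N at the lens moves it, and it stays where it is left (limits -1.3 and 1.6).
- relay_block: loose bystander beside the unit: blue relay module with grey top, 80 x 36 mm, 67 mm high; origin at its underside
- spare_relay: loose bystander, same relay module, at the right of the bench; origin at its underside
- screwdriver: loose bystander: black-handled screwdriver lying at the -y side of the unit
- air_cylinder: loose bystander: small aluminium air cylinder, 36 mm high, at the left of the bench
- screw_jar: loose bystander: lidded jar 60 mm across, 75 mm high, at the left of the bench; origin at its underside
- valve_block: loose bystander: aluminium and grey valve block, 100 mm long, 60 mm high, at the right of the bench; origin at its underside
- mug: loose bystander: white mug 90 mm high, at the right of the bench; origin at its underside

How it is judged:
On the way, in this order (a step that is already met when the one before it is completed fails the run):
1. the 6 stands whole and centred in the window and the drum is at rest, the wheel let go, while the lens is still swung aside (value of joint drum between 3.65 and 3.89 rad and velocity of joint drum between -0.05 and 0.05 rad/s and contact force between the fingers and drum below 0.1 N and not (horizontal distance between lens and window below 0.018 m)), for 0.2 s.
2. the lens is over the window (horizontal distance between lens and window below 0.018 m), for 0.2 s.
At the end, for the whole second after the job is handed in: The drum is within 0.12 rad (5 mm at the numerals) of the centred 6, the lens centre is within 18 mm sideways of the window's centre, and both are at rest (value of joint drum between 3.65 and 3.89 rad and horizontal distance between lens and window below 0.018 m and velocity of joint drum between -0.05 and 0.05 rad/s and velocity of joint lens_arm between -0.05 and 0.05 rad/s); the robot touches nothing.
It fails at once if the sprung wheel is pressed down to its stop (value of joint carrier above 0.0088 m).
It fails at once if a loose bystander is moved more than 40 mm (distance of any of relay_block, spare_relay, screwdriver, air_cylinder, screw_jar, valve_block, mug from where it was at the start of the episode above 0.04 m).
It also fails if it takes over 64 s, if anything falls off the work surface, if the arm or the gripper's body presses on something with over 40 N, if the wrist force passes 120 N, or if a joint passes its speed limit or range.

## Working session

There is one attempt and no reset: what is moved stays moved. The work goes in short steps, each a Python script; the robot and the scene stay as the last script left them, time stands still between calls to the robot, and variables do not carry over. Pictures are saved under pics/ and viewed, and the job is handed in when it is done.

```bash
ls; mkdir -p pics
python3 - <<'E'
from plant import *
import cv2
for n in ("scene","top","wrist"):
    c=calibration(n); print(n,{k:(v if k!='pose' else v.round(3).tolist()) for k,v in c.items()})
    im=read_camera(n); cv2.imwrite(f"pics/{n}0.png",im[:,:,::-1])
s=observe(); print(s)
E
```

```text
pics
scene {'fx': 396.9754728004946, 'fy': 396.9754728004946, 'cx': 258.98232148268994, 'cy': 184.69868157462696, 'pose': [[-0.091, -0.661, 0.745, 1.488], [0.996, -0.076, 0.054, 0.018], [0.021, 0.747, 0.665, 0.976], [0.0, 0.0, 0.0, 1.0]]}
top {'fx': 433.77695464081114, 'fy': 433.77695464081114, 'cx': 254.86794258697574, 'cy': 196.5148695377529, 'pose': [[0.018, 0.995, -0.1, 0.398], [-1.0, 0.016, -0.014, -0.032], [-0.012, 0.1, 0.995, 1.303], [0.0, 0.0, 0.0, 1.0]]}
wrist {'fx': 343.68623276210224, 'fy': 343.68623276210224, 'cx': 251.50857678058583, 'cy': 189.79432526438023, 'pose': [[0.284, -0.917, -0.28, 0.092], [0.959, 0.271, 0.084, 0.572], [-0.001, -0.292, 0.956, 0.373], [0.0, 0.0, 0.0, 1.0]]}
{'time': 0.15, 'qpos': array([ 1.14540365e+00,  3.13828357e-01,  4.52778978e-02,  1.30363812e+00,
       -5.11958906e-06,  1.43121820e+00]), 'qvel': array([ 0.00212106, -0.0006147 ,  0.00380617,  0.00028411, -0.00025098,
       -0.00104992]), 'joint_efforts': array([ 2.08878359e-03, -4.81064343e+01,  2.98815984e+01,  1.39439970e-02,
       -1.04679739e-04,  1.68267985e-05]), 'tcp_pos': array([0.16196295, 0.55134159, 0.24462899]), 'orientation': array([[ 2.81938650e-01,  9.59432266e-01, -5.69890122e-04],
       [ 9.59431444e-01, -2.81939163e-01, -1.27028488e-03],
       [-1.37942665e-03, -1.88628097e-04, -9.99999031e-01]]), 'ft_force': array([ 0.32701508, -0.65890733, -0.69064095]), 'torque': array([-0.01344357, -0.00879947, -0.00506027]), 'opening': 0.08559900381890397}
```

View pics/scene0.png

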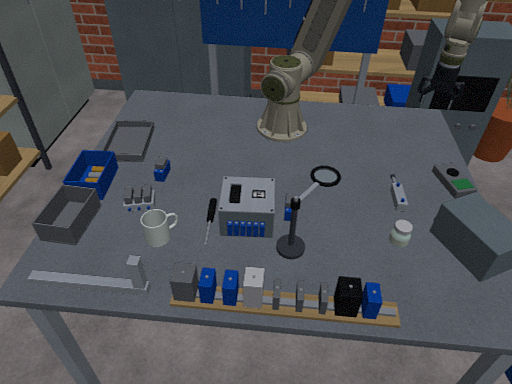

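View pics/top0.png

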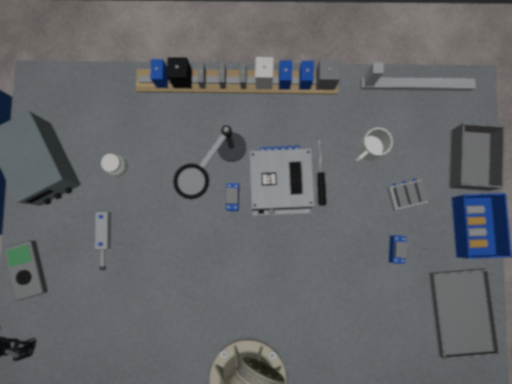

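```bash
python3 -c "
import cv2
t=cv2.imread('pics/top0.png');cv2.imwrite('pics/top0z.png',cv2.resize(t[60:260,120:380],None,fx=3,fy=3,interpolation=cv2.INTER_CUBIC))"
```

```text
(no output)
```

View pics/top0z.png

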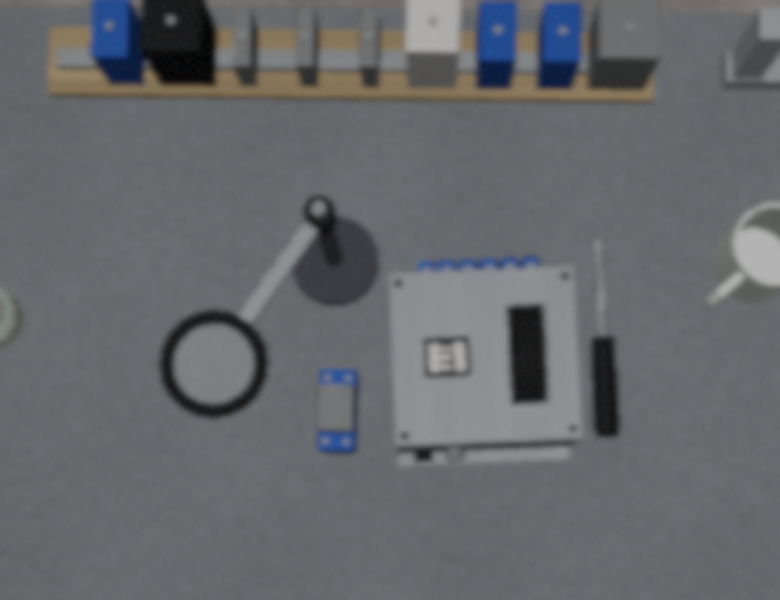

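The top view shows the unit's window at about (269,179), the wheel slot at (296,178), the lens at (191,181) and the hinge at about (226,130). Next I measure these points.

```bash
cat > h.py <<'E'
from plant import *
import cv2, numpy as np
def ray(cal,u,v):
    P=np.array(cal['pose']);d=np.array([(u-cal['cx'])/cal['fx'],-(v-cal['cy'])/cal['fy'],-1.0])
    return P[:3,3],P[:3,:3]@d
def onz(cal,u,v,z):
    o,d=ray(cal,u,v);return o+d*(z-o[2])/d[2]
def proj(cal,p):
    P=np.array(cal['pose']);q=P[:3,:3].T@(np.array(p)-P[:3,3]);return cal['cx']+cal['fx']*q[0]/-q[2],cal['cy']+cal['fy']*q[1]/q[2]
def save(n,im,box=None,f=1):
    if box: im=im[box[1]:box[3],box[0]:box[2]]
    cv2.imwrite(f'pics/{n}.png',cv2.resize(im[:,:,::-1],None,fx=f,fy=f,interpolation=cv2.INTER_CUBIC))
E
python3 - <<'E'
from h import *
im=cv2.imread('pics/top0.png')[:,:,::-1];c=calibration('top')
g=im.max(2)
m=(g<70).astype(np.uint8)
n,l,st,ce=cv2.connectedComponentsWithStats(m)
for i in range(1,n):
    x,y,w,h,a=st[i]
    if a>30 and 150<x<340 and 100<y<230:
        cn=cv2.findContours((l==i).astype(np.uint8),cv2.RETR_EXTERNAL,cv2.CHAIN_APPROX_NONE)[0][0]
        r=cv2.minAreaRect(cn); print(st[i],ce[i].round(1),r)
# plate
hsv=cv2.cvtColor(np.ascontiguousarray(im),cv2.COLOR_RGB2HSV)
print(im[205,265],im[230,260],im[170,255])
# edge candidates
m=((g>140)).astype(np.uint8);
n,l,st,ce=cv2.connectedComponentsWithStats(m)
i=l[170,257];print(i,st[i])
cn=cv2.findContours((l==i).astype(np.uint8),cv2.RETR_EXTERNAL,cv2.CHAIN_APPROX_NONE)[0][0]
r=cv2.minAreaRect(cn);print(r)
for b in cv2.boxPoints(r): print(b,onz(c,*b,.116).round(4))
E
```

```text
[219 126  26  35 564] [231.9 146.3] ((232.43104553222656, 143.67242431640625), (24.905866622924805, 33.82333755493164), 7.765166282653809)
[290 162  12  32 339] [295.4 177.6] ((295.4120788574219, 177.5051727294922), (31.357561111450195, 10.62868595123291), 86.633544921875)
[173 164  36  35 378] [190.5 181. ] ((190.5, 181.0), (34.0, 35.0), 90.0)
[317 172   9  34 262] [321.2 188.5] ((321.0, 188.5), (33.0, 8.0), 90.0)
[142 144 147] [102 106 108] [140 143 145]
13 [ 251  147   62   60 2473]
((281.34014892578125, 176.02359008789062), (59.533470153808594, 60.21160888671875), 87.95458984375)
[250.1911  147.35034] [6.548e-01 1.000e-04 1.160e-01]
[310.36435 145.2013 ] [ 0.6633 -0.1671  0.116 ]
[312.4892  204.69684] [ 0.4975 -0.1737  0.116 ]
[252.31595 206.84589] [ 0.4888 -0.0088  0.116 ]
```

Run:
```python
from h import *
c=calibration('top')
print('lens',onz(c,190.5,181,.195),'hub',onz(c,226.3,129.7,.22),'win',onz(c,268.8,178.8,.116),'wheel',onz(c,295.4,177.5,.116))
yaw=0.05
xu=np.array([np.cos(yaw),np.sin(yaw),0]);yu=np.array([-xu[1],xu[0],0])
R=np.c_[xu,-yu,[0,0,-1]]
w=onz(c,295.4,177.5,.12)
p=[w[0],w[1],.27]
print(p,inverse_kinematics(p,R))
grip(0.0,20)
move_ptp(p,R)
cw=calibration('wrist');s=observe();print(s['tcp_pos'],s['opening'],s['time'],s['ft_force'])
print(cw)
save('w1',read_camera('wrist'))
```

```text
lens [0.54707282 0.15047086 0.195     ] hub [0.67718098 0.05911974 0.22      ] win [ 0.56725207 -0.05293784  0.116     ] wheel [ 0.57204058 -0.12627704  0.116     ]
[np.float64(0.5714557798780743), np.float64(-0.1259600349504538), 0.27] [-0.35409161  0.32858424  0.12762165  1.36983373  0.          1.16670471]
[ 0.57159074 -0.12506214  0.27003414] 0.0003336311671934726 3.7083 [-0.01157264 -0.59130836 -0.26655966]
{'fx': 343.68623276210224, 'fy': 343.68623276210224, 'cx': 251.50857678058583, 'cy': 189.79432526438023, 'pose': array([[ 9.98764007e-01, -4.74854757e-02, -1.46829445e-02,
         5.69531477e-01],
       [ 4.97034268e-02,  9.55190039e-01,  2.91790266e-01,
        -5.09080417e-02],
       [ 1.69202747e-04, -2.92159407e-01,  9.56369621e-01,
         3.98031081e-01],
       [ 0.00000000e+00,  0.00000000e+00,  0.00000000e+00,
         1.00000000e+00]])}
```

View pics/w1.png

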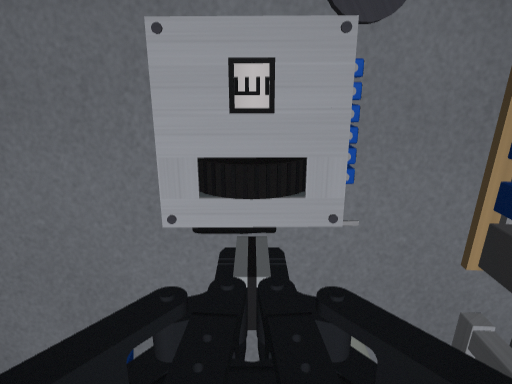

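The wrist picture shows a 3 in the window at about (252,85), tops to the right, with the wheel slot around (252,178). So the drum is at about 1.885 and needs +1.885. I'll refine the unit's geometry from this view.

```bash
cat >> h.py <<'E'
def rects(im,thr=60):
    g=im.max(2);m=(g<thr).astype(np.uint8)
    return cv2.connectedComponentsWithStats(m)
E
python3 - <<'E'
from h import *
im=cv2.imread('pics/w1.png')[:,:,::-1];c=calibration('wrist')
n,l,st,ce=rects(im,70)
for i in range(1,n):
    x,y,w,h,a=st[i]
    if a>60 and y<230 and x<370 and x+w>140:
        cn=cv2.findContours((l==i).astype(np.uint8),cv2.RETR_EXTERNAL,cv2.CHAIN_APPROX_NONE)[0][0]
        r=cv2.minAreaRect(cn);b=cv2.boxPoints(r)
        print(st[i],ce[i].round(1)); print(np.array([onz(c,*(q),.116)[:2] for q in b]).round(4).tolist(), onz(c,*r[0],.116).round(4))
E
```

```text
[ 327    0   79   24 1206] [366.    8.5]
[[0.622, 0.0113], [0.6792, 0.0142], [0.682, -0.0011], [0.6237, -0.004]] [0.6517 0.0052 0.116 ]
[151  23  11  11  89] [156.2  27.6]
[[0.4908, -0.0134], [0.4958, -0.0087], [0.5013, -0.0135], [0.4962, -0.0183]] [ 0.496  -0.0134  0.116 ]
[341  22  11  11  91] [345.9  26.7]
[[0.633, -0.0063], [0.638, -0.0009], [0.6434, -0.0051], [0.6385, -0.0105]] [ 0.6382 -0.0057  0.116 ]
[ 228   58   47   55 1195] [251.2  84.3]
[[0.5506, -0.0322], [0.5859, -0.0304], [0.5887, -0.0709], [0.5518, -0.0727]] [ 0.5692 -0.0511  0.116 ]
[ 198  158  109   41 4247] [251.7 177.2]
[[0.5279, -0.1115], [0.6179, -0.107], [0.6213, -0.142], [0.528, -0.1467]] [ 0.5738 -0.1265  0.116 ]
[192 227  84   7 484] [234.  230.2]
[[0.5228, -0.175], [0.5964, -0.1701], [0.5969, -0.1758], [0.5229, -0.1807]] [ 0.5598 -0.1754  0.116 ]
```

```bash
cat >> h.py <<'E'
yaw=0.05
xu=np.array([np.cos(yaw),np.sin(yaw),0]);yu=np.array([-xu[1],xu[0],0])
R=np.c_[xu,-yu,[0,0,-1.]]
CR=np.array([.5732,-.1262,0]); 
def at(dx,z): return CR+xu*dx+np.array([0,0,z])
E
python3 - <<'E'
from h import *
move_l(at(0,.155),R,velocity=.15); dwell(.2)
f0=observe()['ft_force']; print(f0, observe()['tcp_pos'])
hit=move_l(at(0,.1385),velocity=.015,threshold=4)
s=observe(); print(hit,s['tcp_pos'],s['ft_force']-f0)
dwell(.2);s=observe(); print(s['tcp_pos'],s['ft_force']-f0)
save('w2',read_camera('wrist'))
print(observe()['time'])
E
```

```text
[-0.5290309  -0.25678449 -0.06775479] [ 0.57386801 -0.12642276  0.15613967]
True [ 0.57312838 -0.12621198  0.14233068] [0.24333666 0.46199575 5.59257389]
[ 0.57309448 -0.12620906  0.14237446] [0.29157469 0.09400492 4.258509  ]
5.9333
```

View pics/w2.png

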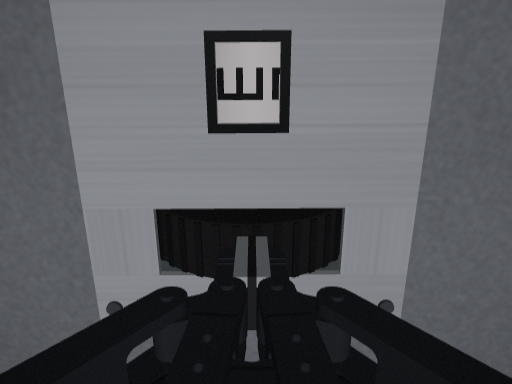

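The 3 now spans columns 218–263 in the window (206–291), a little below centred. Contact is at 4.3 N at TCP z 0.1424, which matches the 130 mm crown height. First stroke:

```bash
cat >> h.py <<'E'
def stroke(a,b,z,v=.05,lift=.152):
    move_l(at(a,lift),R,velocity=.15); f0=observe()['ft_force']
    move_l(at(a,z),velocity=.03)
    F1=observe()['ft_force']-f0
    n=3
    Fs=[]
    move_l(at((a+b)/2,z),velocity=v); Fs.append((observe()['ft_force']-f0).round(1))
    move_l(at(b,z),velocity=v); F2=observe()['ft_force']-f0
    zz=observe()['tcp_pos'][2]
    move_l(at(b,lift),velocity=.1)
    print('F',F1.round(1),Fs,F2.round(1),'z',zz.round(4))
E
python3 - <<'E'
from h import *
move_l(at(0,.152),velocity=.1)
stroke(-22,22,.1392) if 0 else stroke(-.022,.022,.1392)
move_l(at(0,.152),velocity=.15)
save('w3',read_camera('wrist'))
print(observe()['time'])
E
```

```text
F [-0.9  0.6  5.7] [array([-0. , -0.2,  7.2])] [1.7 1.4 4.1] z 0.1396
8.8667
```

View pics/w3.png

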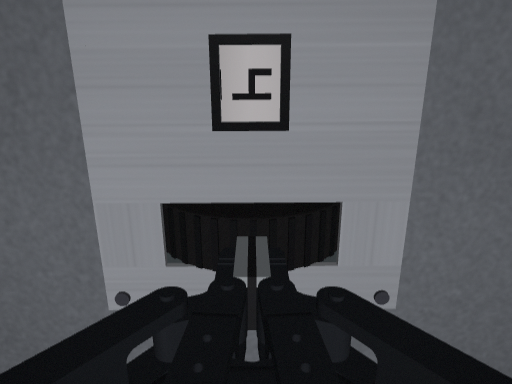

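The window now shows a 4, centred at about column 252 against the window's 250, so the drum is near 2.55. The 44 mm stroke turned it about 0.7 rad. Next stroke:

Run:
```python
from h import *
stroke(-.022,.022,.1392)
move_l(at(0,.152),velocity=.15)
save('w4',read_camera('wrist'))
print(observe()['time'])
```

```text
F [-1.1 -0.3  5.3] [array([0.5, 0.2, 6.8])] [2.5 1.4 3.8] z 0.1396
11.55
```

View pics/w4.png

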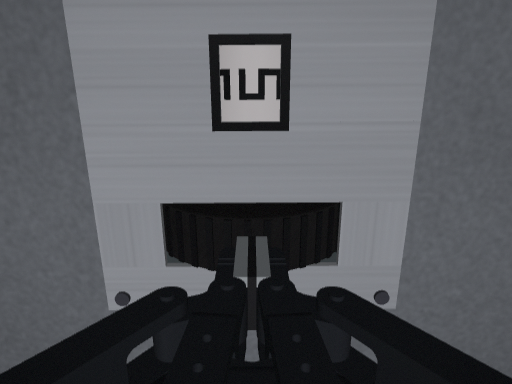

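Run:
```python
import cv2
a=[cv2.resize(cv2.imread(f'pics/w{i}.png')[30:135,205:295],None,fx=4,fy=4,interpolation=cv2.INTER_CUBIC) for i in (3,4)]
cv2.imwrite('pics/z34.png',cv2.hconcat(a))
```

```text
(no output)
```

View pics/z34.png

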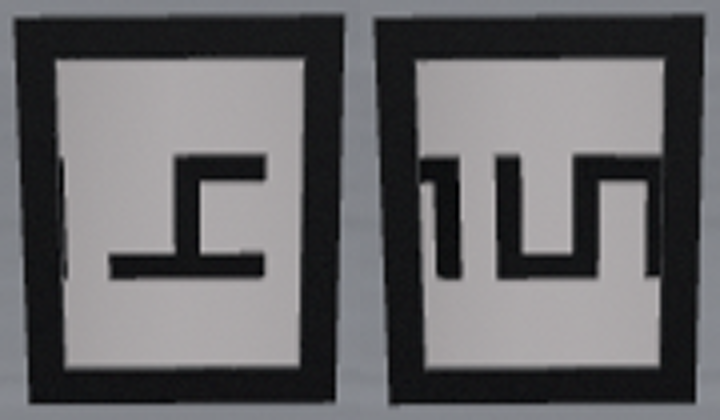

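The 5 stands about 11 px (≈0.12 rad) past centre and the 6's top edge shows at the left, so about +0.51 rad remains. That is a 31 mm stroke.

Run:
```python
from h import *
stroke(-.0155,.0155,.1392)
move_l(at(0,.152),velocity=.15)
dwell(.3)
im=read_camera('wrist');save('w5',im); save('w5z',im,(205,30,295,135),5)
print(observe()['time'],observe()['tcp_pos'])
```

```text
F [ 0.3 -0.7  6.8] [array([ 0.1, -0.5,  8. ])] [0.5 0.1 5.9] z 0.14
14.1667 [ 0.5735272  -0.12618551  0.15186941]
```

View pics/w5z.png

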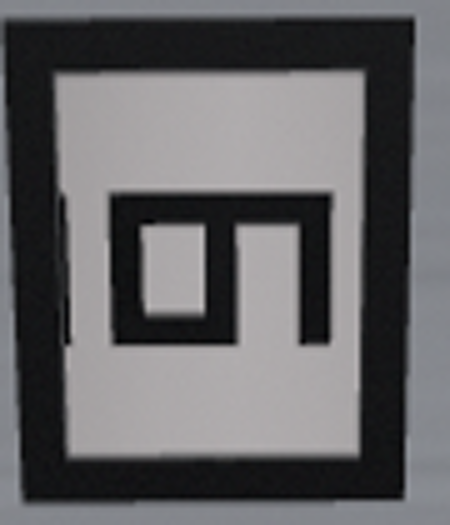

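The 6 spans 110–332 in the 5× crop against a window of 60–363. It is about 2 px (≈0.03 rad) off centre, so it is whole and centred, and the fingers are clear of the wheel. Next I check the hinge and plan the lens push.

```bash
cat >> h.py <<'E'
H=np.array([.677,.059]); W=np.array([.569,-.052])
def arm(th,r,off,z):
    a=np.array([np.cos(th),np.sin(th)]);t=np.array([-a[1],a[0]])
    p=H+r*a-off*t
    return np.array([p[0],p[1],z])
def RA(th,s=1):
    x=s*np.array([np.cos(th),np.sin(th),0]);z=np.array([0,0,-1.]);return np.c_[x,np.cross(z,x),z]
E
python3 - <<'E'
from h import *
c=calibration('top');cs=calibration('scene')
print('foot',onz(c,232,147.3,.01)); 
print('scene proj lens,pin',proj(cs,[.547,.1505,.195]),proj(cs,[.677,.059,.22]))
v=W-H;print(np.hypot(*v),np.arctan2(v[1],v[0])%6.283); v=np.array([.547,.1505])-H;print(np.hypot(*v),np.arctan2(v[1],v[0]))
for s in(1,-1):
    print([ (lambda q:None if q is None else q[[0,4,5]].round(2).tolist())(inverse_kinematics(arm(th,.09,.02,.2),RA(th,s))) for th in(2.53,3,3.5,3.94)])
s=cv2.imread('pics/scene0.png');cv2.imwrite('pics/s0z.png',cv2.resize(s[150:260,250:360],None,fx=5,fy=5,interpolation=cv2.INTER_CUBIC))
E
```

```text
foot [0.6769706  0.05818793 0.01      ]
scene proj lens,pin (np.float64(324.78340425187844), np.float64(175.3802031866833)) (np.float64(294.461808187676), np.float64(196.11486522542276))
0.15487091398968375 3.9405032831805205
0.1589724818954526 2.528290039401673
[[0.08, 0.0, -0.88], [0.02, 0.0, -1.41], [-0.06, 0.0, -1.99], [-0.12, 0.0, -2.49]]
[[0.08, 0.0, 2.26], [0.02, 0.0, 1.73], [-0.06, 0.0, 1.15], [-0.12, 0.0, 0.65]]
```

View pics/s0z.png

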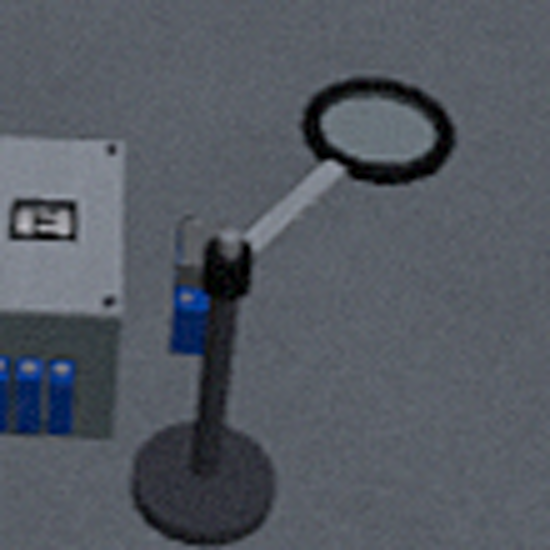

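Hinge, foot and scene reprojections agree. The rotation needed is about +1.41 rad. I'll sweep the arm with the fingers at 90 mm radius, stopping short to check.

Run:
```python
from h import *
move_l(at(0,.285),velocity=.25)
move_ptp(arm(2.53,.09,.042,.285),RA(2.53,-1))
move_l(arm(2.53,.09,.042,.200),velocity=.15)
dwell(.1);f0=observe()['ft_force']
hit=move_l(arm(2.53,.09,.010,.200),velocity=.03,threshold=3)
s=observe();print(hit,s['tcp_pos'],arm(2.53,.09,.018,.2),s['ft_force']-f0,s['time'])
save('w6',read_camera('wrist'))
```

```text
True [0.61397715 0.126355   0.19957684] [0.61364898 0.12541272 0.2       ] [-0.83763419 -1.38157988  0.1693604 ] 17.4917
```

View pics/w6.png

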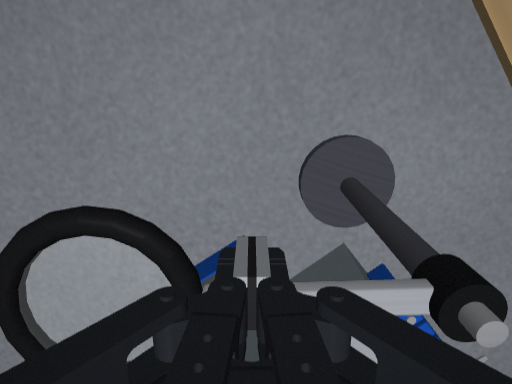

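Run:
```python
from h import *
for th in np.arange(2.53,3.84,.16).tolist()+[3.84]:
    move_l(arm(th,.09,.018,.2),RA(th,-1),velocity=.06)
    s=observe(); t=np.array([-np.sin(th),np.cos(th),0]);print(round(th,2),(s['ft_force']@t).round(1),s['ft_force'].round(1))
s=observe();print(s['tcp_pos'],s['time'])
save('w7',read_camera('wrist')); im=read_camera('top'); save('t7',im,(120,60,380,260),3)
```

```text
2.53 -2.6 [ 0.3  3.  -2.4]
2.69 -3.9 [ 2.6  3.1 -2.7]
2.85 -2.2 [ 2.   1.7 -2. ]
3.01 -2.1 [1.7 1.9 0.6]
3.17 -2.5 [0.  2.5 0.3]
3.33 -2.0 [0.4 2.1 0.4]
3.49 -1.6 [0.4 1.8 0.9]
3.65 -1.1 [0.3 1.4 0.3]
3.81 -1.6 [ 0.   2.1 -0.2]
3.84 -3.9 [-2.2  3.2  1.6]
[0.59591093 0.01529832 0.1997829 ] 21.175
```

View pics/w7.png

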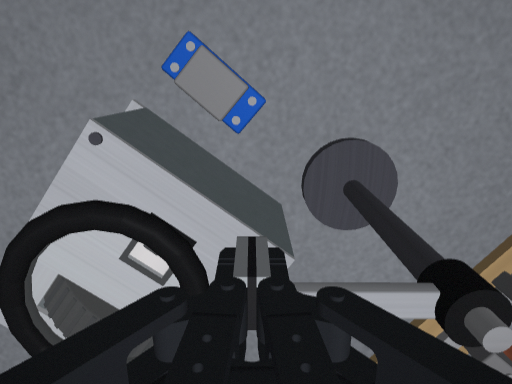

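View pics/t7.png

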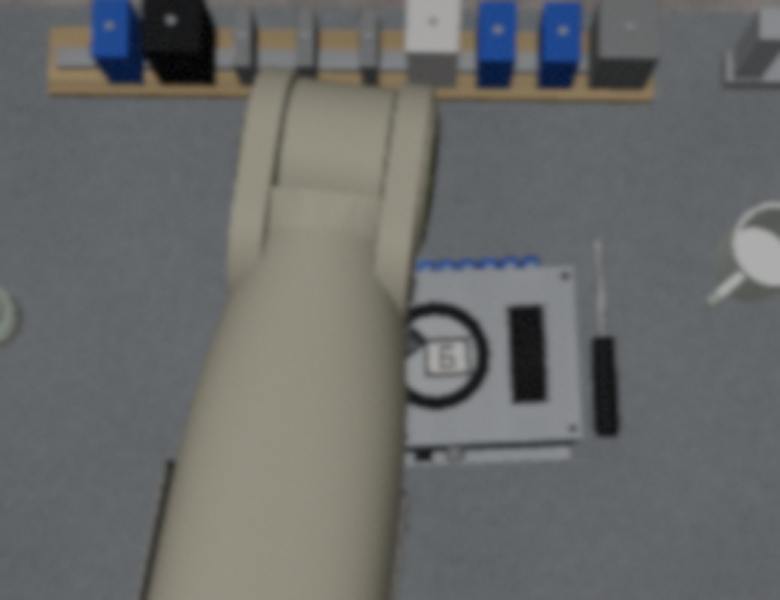

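The wheel still shows the 6 (zoomed top view at about (447,357)), and the lens ring is centred near (436,355). I'll measure its offset from the visible arc.

Run:
```python
from h import *
im=cv2.imread('pics/t7.png');c=calibration('top')
g=im.max(2); m=(g<75).astype(np.uint8); m[:, :408]=0
n,l,st,ce=cv2.connectedComponentsWithStats(m)
i=l[355,485] or l[355,483]; print(st[i])
ys,xs=np.nonzero(l==i)
# outer boundary: contour points farthest from rough centre
cn=cv2.findContours((l==i).astype(np.uint8),cv2.RETR_EXTERNAL,cv2.CHAIN_APPROX_NONE)[0][0][:,0,:].astype(float)
d=np.hypot(*(cn-[436,355]).T); o=cn[(d>46)&(cn[:,0]>412)]
A=np.c_[2*o,np.ones(len(o))];s=np.linalg.lstsq(A,(o**2).sum(1),rcond=None)[0]
r=np.sqrt(s[2]+s[0]**2+s[1]**2);print(s[:2],r)
L=onz(c,(s[0]+.5)/3+120-.5,(s[1]+.5)/3+60-.5,.195)[:2];print(L,np.hypot(*(L-H)),np.arctan2(*(L-H)[::-1])%6.2832,'to W',L-W)
print('r mm',r/3/c['fx']*(1.303-.195)*1000)
```

```text
[ 408  304   80  105 2434]
[435.35373344 355.51433197] 51.95174733899896
[ 0.55749168 -0.04118345] 0.15594538175445735 3.8392677449922936 to W [-0.01150832  0.01081655]
r mm 44.23359012488764
```

The lens sits at 3.839 rad, exactly as commanded. I'll push the last 0.1 rad, back off, and check.

Run:
```python
from h import *
for th in (3.89,3.942): move_l(arm(th,.09,.018,.2),RA(th,-1),velocity=.03)
dwell(.2); print(observe()['ft_force'])
move_l(arm(th,.09,.050,.2),velocity=.05)
move_l(arm(th,.09,.050,.30),velocity=.15)
q=observe()['qpos'].copy(); q[0]=1.0
move_joints(q); dwell(.3)
print(observe()['time'])
im=read_camera('top'); save('t8',im,(120,60,380,260),3); save('s8',read_camera('scene'))
```

```text
[-1.5659115   1.59562375 -1.63059574]
26.1417
```

View pics/t8.png

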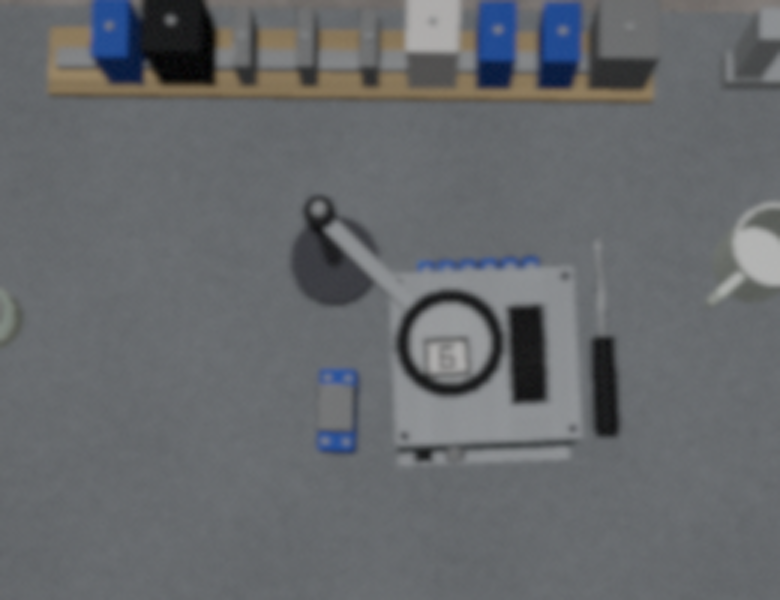

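View pics/s8.png

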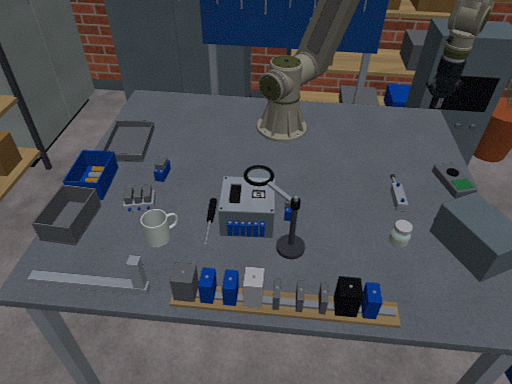

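Run:
```python
from h import *
im=cv2.imread('pics/t8.png');c=calibration('top')
g=im.max(2); m=(g<75).astype(np.uint8)
n,l,st,ce=cv2.connectedComponentsWithStats(m)
for i in range(1,n):
    x,y,w,h,a=st[i]
    if 380<x<560 and a>100: print(st[i])
def ctr(u,v,z): return onz(c,(u+.5)/3+119.5,(v+.5)/3+59.5,z)[:2]
i=[i for i in range(1,n) if st[i][0]<=402 and st[i][0]>385 and st[i][2]>90][0]
cn=cv2.findContours((l==i).astype(np.uint8),cv2.RETR_EXTERNAL,cv2.CHAIN_APPROX_NONE)[0][0]
(u,v),r=cv2.minEnclosingCircle(cn);e=cv2.fitEllipse(cn);print((u,v),r,e)
L=ctr(*e[0],.195);Wt=ctr(447,356.5,.116)
print(L,Wt,'L-Wtop',L-Wt,'L-Wwrist',L-np.array([.5692,-.0511]),np.hypot(*(L-H)),np.arctan2(*(L-H)[::-1])%6.2832)
# scene check
cs=calibration('scene');print(proj(cs,[L[0],L[1],.195]),proj(cs,[*Wt,.116]))
```

```text
[478  64  35  24 763]
[539  65  37  23 767]
[ 397  291  105  104 2885]
[ 509  306   37   96 3061]
[413 448  23  12 197]
(449.437744140625, 342.68646240234375) 52.614952087402344 ((449.6425476074219, 342.6829528808594), (102.77871704101562, 103.47242736816406), 86.0705795288086)
[ 0.56882674 -0.05329998] [ 0.56808227 -0.05255767] L-Wtop [ 0.00074447 -0.00074231] L-Wwrist [-0.00037326 -0.00219998] 0.15592542801278775 3.9457208834444306
(np.float64(257.7453118782328), np.float64(174.96445478774913)) (np.float64(257.51961756241286), np.float64(193.80338809187006))
```

```bash
python3 -c "
from plant import *
close_job(); print(observe()['time'])"
```

```text
the job is handed in; nothing more can be done
the job is handed in; nothing more can be done
```

The job is handed in: the 6 is centred in the window and the magnifier's lens is over it. No verdict comes back, so this rests on my own measurements.

- **Drum:** it started at about 3 and took three light strokes of 44, 44 and 31 mm to reach the 6. The measured press was at most about 8 N, which is roughly 5 mm of sink against the 9 mm stop. The last close-up from the wrist camera, with the wheel let go, showed the 6 whole and about 1 mm (≈0.03 rad) off centre. The final top picture still shows it centred.
- **Lens:** I pushed the arm round about 1.41 rad. The final top picture puts the lens centre about 1 mm from the window's centre. Against the earlier wrist measurement of the window it is about 2 mm. The limit is 18 mm.
- **Bench and robot:** the loose items look unmoved in the final top and scene pictures, judged by eye rather than measured. The arm was parked clear of everything at 26 s of the 64 s allowed.

One odd reading: the first touch on the magnifier arm stopped on its force threshold with the wrong sign, probably a transient. The later arm position matched the commanded angle, so it did not affect the result. None of my other checks failed or disagreed.

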